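# Damp check along the seam of an oak access cover

### The job

Check the oak access cover for damp: draw the hand-held probe out of its stand, touch its spring tip down on the square inlay and, keeping the probe upright and the tip lightly pressed, draw it slowly (about 3 cm a second) along the seam in one unbroken stroke to the round inlay. Finish there while still holding it: upright, still, the tip on the centre of the round inlay with its spring about half pressed in, nothing put down or let go. Keep the pressed tip on the seam, never push it in hard, and leave the canister, bowls, clothespin and scoop where they are.

Things in the scene. Friction and masses are not known exactly. Their poses are not given: they have to be found in the camera images.
- probe: Loose damp probe, 0.13 kg, upright in its stand. Origin: centre of the nose's lower end, z up along the probe. Black nose 20 x 20 mm, z 0 to 45; black collar 34 x 34 mm, z 45 to 51; white handle 30 mm (x) by 24 mm (y), z 51 to 115: grip it across y at about z 85, 40 N. Its button and window (-x face) are only looks. A round steel spring plunger sticks out 30 mm below the nose.
- plunger (a joint): How far the probe's steel tip is pressed into the nose, m: 0 = fully out, 0.016 = fully in. The spring pushes back with 0.7 N at first touch, 1.7 N at half (0.008) and 2.6 N at 0.016, then it is solid. A thin black ring on the plunger, 8 to 10 mm below the nose when out, just reaches the nose at half.
- tip (a point): Lowest point of the plunger's round end (10 mm ball), 30 mm below the probe's origin when out; its z axis is the probe's.
- stand: Fixed grey charging stand, block 70 x 70 mm, 80 mm tall, origin at the centre of its underside; a square upright hole (22 mm wide) in its middle holds the probe's nose, the collar resting on the top face. Tip and nose reach 75 mm down the hole, so lift the probe straight up at least 85 mm.
- panel: Fixed brown-stained oak access cover of two boards side by side, 220 mm (its x) by 140 mm (its y), 15 mm thick, lying on the oak work surface; origin at the centre of its underside. The seam is the 3 mm wide open joint between the boards, along its x axis at y = 0; the tip's ball rides over it without dropping in (0.3 mm).
- square_inlay: Look-only flush pale wood square, 24 mm, on the seam 75 mm from the cover's centre; origin at its centre, at the cover's top face. The stroke starts here. It may be at either end of the seam (the two inlays swap).
- round_inlay: Look-only flush pale wood disc, 26 mm across, on the seam 75 mm from the cover's centre on the other side, 150 mm from the square one; origin at its centre, at the cover's top face. The stroke ends here.
- canister: Bystander: cream ceramic lidded canister, 96 mm across, 130 mm tall, origin at the centre of its underside.
- bowls: Bystander: stack of small steel bowls, 90 mm across, 47 mm tall, origin at the centre of its underside.
- clothespin: Bystander: plastic clothespin lying flat, 75 mm long (x), 10 mm wide, 15 mm high, origin at the centre of its underside.
- scoop: Bystander: blue plastic scoop, 160 mm long (its x), 50 mm wide, 33 mm high, with a release button on its handle; origin on its underside, 65 mm from the handle's end.

How it is judged:
By the outcome, as a careful person would: the job done as asked, in the order asked, and still so for the second after the job is handed in, while the arm keeps its last pose, push and grip.
It also fails if it takes over 56 s, if anything falls off the work surface, if the arm or the gripper's body presses on something with over 40 N, if the wrist force passes 120 N, or if a joint passes its speed limit or range.

### The arm

A 6-joint arm with a two-finger parallel gripper is mounted at the origin on the work surface. World frame = base frame: x ahead of the robot, y to its left, z up, the work surface at z = 0. Lengths are in m, angles in rad, forces in N, time in s.
With the tool pointing down it reaches from about 0.3 to 0.85 m from the base axis. Payload 5.4 kg.
Tool frame: the origin (TCP) lies midway between the tips of the shut fingers; the grasp point (between the pads) lies 19 mm behind it (bot.grip_point_offset is the distance from the TCP to the grasp point, in m); z points along the fingers, y is the line along which they close (so a half turn about z gives the same grasp; the last joint's range is limited). The gripper opens to 85 mm and grips with 20 to 120 N. Pads are 22 mm wide; open, the fingers measure 114 mm over their backs; the gripper's body (76 mm by 85 mm) begins 54 mm behind the grasp point. The pads swing forward as they close: fully open they stand 13 mm farther back than shut.
Start: joints at [0.962, 0.158, 1.597, -0, 1.386, -0.21], TCP at [0.223, 0.53, 0.231] pointing down, gripper open.
Joint ranges: [-2.91, 2.91], [-0.94, 2.29], [0.18, 2.7], [-1.29, 4.43], [0.17, 2.64], [-3, 3]. Speed limits (rad/s): [2.57, 2.57, 3.14, 3.14, 3.14, 3.14].

### API

Orientations are given as a unit quaternion [x, y, z, w].
In Python, from workcell import bot gives the robot as it stands.
- The arm moves only by the tool apply_moves, never from a script. Its argument "steps" is a list that holds one entry, the list of rows, each a list of 5 numbers: the finger opening in m, from 0 to 0.0854, then the shift along the tool's x, y, z in m, then the turn about the tool's z in rad. A call has 1 to 10 rows; each row shifts and turns the commanded pose from where the row before left it, along the tool's axes as they then stand; what a row does not reach is not made up. A row lasts 1/12 s, in which the tool goes at most 41.7 mm and 7.16 degrees, less where a joint would pass 70% of its speed; a pose out of reach is approached as far as the arm can. A call with a gripper value outside its range is refused whole. The fingers move at their own pace and stop on an object; the grip force is fixed at half the most. Time passes only in rows, so rows that do not move let the fingers close. It gives the time, the measured TCP pose, the force, the opening and the grip force at its end, in the units of the state.
- bot.observe(): the state, without advancing time (a new reading comes with each control period).
- bot.read_camera(name): name is "side" or "top"; returns the picture (420x560x3 uint8, blue, green, red); there is no depth.
- bot.camera_model(name): a dict with "mtx" (3x3 intrinsics, pixels), "rvec" (rotation vector, rad) and "tvec" (3), from world to camera coordinates, as OpenCV has them. Camera axes: x right, y down, z forward; pixel columns grow to the right and rows downward; lengths in m; the calibration is good to about 2 mm. A picture is of the moment at which its call begins. camera_model takes no time and is no camera call.
- bot.hand_in(): hands the job in; it is judged then, once.
The state is a dict: "t": time; "joint_pos": joint angles; "joint_velocities": joint speeds; "joint_efforts": joint torques, N m; "ee_pos": TCP position; "tcp_rot": TCP orientation; "ft_force": force on the tool from outside, world axes, zero at the start; "torque": the same for the moment, N m; "width": opening from 0.0 (shut) to 1.0 (fully open); "grip_force": force on a finger pad.
Only numpy, scipy, OpenCV 4.12 (cv2) and the standard library are available. Lean on these libraries where they do the work, as an engineer would, in place of code of your own. Each camera call takes 0.05 s, during which the arm holds its last target. There are 200 camera calls.

## Working session

There is one attempt and no reset: what is moved stays moved. The work goes in short steps, Python scripts to look and compute and a tool call to move; the robot and the scene stay as the last step left them, time stands still between calls to the robot, and variables do not carry over. Pictures are saved under pics/ and viewed, at most 10 in all, crops included, and the job is handed in when it is done.

Besides the shell and the picture viewer there is one more tool, called after ">>>" as name([rows], argument=value, ...), one row to a line, values as JSON. apply_moves: Moves the arm, as the interface text tells. Its arguments: {"type":"object","properties":{"steps":{"type":"array"}},"required":["steps"]}

```bash
mkdir -p pics
python3 - <<'E'
from workcell import bot
import cv2,numpy as np
for n in("side","top"):
    cv2.imwrite(f"pics/{n}0.png",bot.read_camera(n))
    m=bot.camera_model(n);R=cv2.Rodrigues(np.array(m["rvec"]))[0]
    print(n,np.array(m["mtx"]).round(1).tolist(),(-R.T@np.array(m["tvec"]).ravel()).round(3),R.round(2).tolist())
s=bot.observe();print({k:np.round(v,3).tolist() for k,v in s.items()},bot.grip_point_offset)
E
```

```text
side [[381.4, 0.0, 274.3], [0.0, 381.4, 209.1], [0.0, 0.0, 1.0]] [ 0.386 -0.473  0.704] [[0.96, -0.3, -0.0], [-0.23, -0.73, -0.65], [0.19, 0.62, -0.76]]
top [[476.8, 0.0, 278.1], [0.0, 476.8, 208.6], [0.0, 0.0, 1.0]] [0.388 0.023 1.007] [[-0.01, -1.0, -0.0], [-0.99, 0.01, -0.15], [0.15, 0.0, -0.99]]
{'t': 0.1, 'joint_pos': [0.962, 0.159, 1.598, 0.0, 1.386, -0.21], 'joint_velocities': [-0.0, -0.002, -0.003, 0.001, -0.001, 0.0], 'joint_efforts': [0.0, -39.699, -33.234, -0.0, 0.004, 0.0], 'ee_pos': [0.223, 0.529, 0.23], 'tcp_rot': [0.198, 0.98, -0.001, -0.0], 'ft_force': [0.286, -0.692, 0.317], 'torque': [0.002, 0.05, 0.068], 'grip_force': 0.0, 'width': 0.999} 0.0187
```

View pics/side0.png

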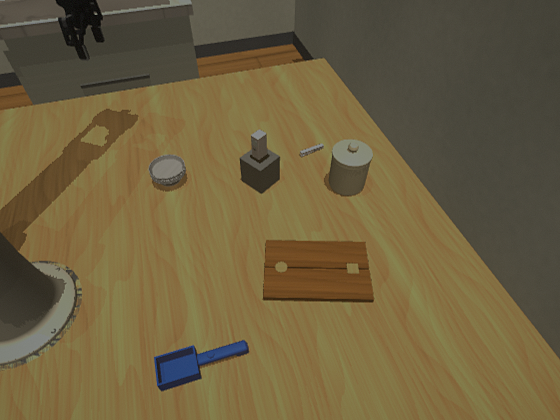

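View pics/top0.png

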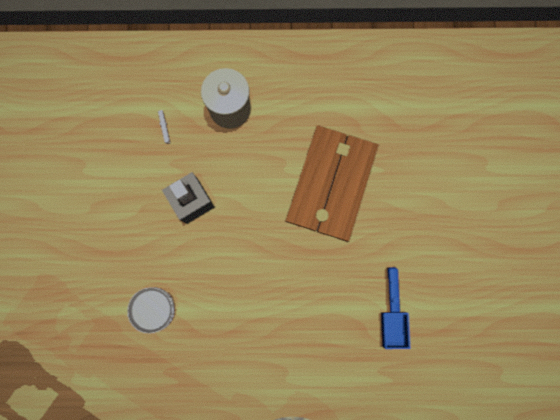

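Side view: probe handle top (259,135) in its stand (260,170), square inlay (352,268), round inlay (281,267), canister (351,165). Top view: handle top (179,188), stand (188,198), square (343,150), round (322,215), canister (226,92), bowls (151,310), clothespin (164,127), scoop (396,315).

```bash
cat > h.py <<'E'
import cv2,numpy as np
from workcell import bot
def cam(n):
    m=bot.camera_model(n);return np.array(m["mtx"]),np.array(m["rvec"],float),np.array(m["tvec"],float).reshape(3,1)
def ray(n,p):
    K,r,t=cam(n);R=cv2.Rodrigues(r)[0]
    return (-R.T@t).ravel(),R.T@np.linalg.inv(K)@np.array([p[0],p[1],1.])
def onz(n,p,z):
    c,d=ray(n,p);return c+d*(z-c[2])/d[2]
def tri(a,b):
    P=[]
    for n in("side","top"):
        K,r,t=cam(n);P.append(K@np.hstack([cv2.Rodrigues(r)[0],t]))
    X=cv2.triangulatePoints(P[0],P[1],np.array(a,float).reshape(2,1),np.array(b,float).reshape(2,1)).ravel();return X[:3]/X[3]
def px(n,X):
    K,r,t=cam(n);return cv2.projectPoints(np.array(X,float).reshape(-1,3),r,t,K,None)[0].reshape(-1,2)
def blobs(img,lo,hi,roi,amin=15):
    x0,y0,x1,y1=roi;m=cv2.inRange(cv2.cvtColor(img[y0:y1,x0:x1],cv2.COLOR_BGR2HSV),lo,hi)
    n,l,s,c=cv2.connectedComponentsWithStats(m)
    return [((c[i]+[x0,y0]).round(1).tolist(),int(s[i][4]),s[i][:4].tolist()) for i in range(1,n) if s[i][4]>=amin]
E
python3 - <<'E'
from h import *
S=cv2.imread("pics/side0.png");T=cv2.imread("pics/top0.png")
for im,p in((S,(352,268)),(S,(281,267)),(S,(300,255)),(S,(257,137)),(S,(257,147)),(S,(265,147)),(S,(258,158)),(S,(250,172)),(T,(343,150)),(T,(322,215)),(T,(320,180)),(T,(179,188)),(T,(186,195)),(T,(200,195)),(T,(172,200))):
    print(p,cv2.cvtColor(im[p[1]:p[1]+1,p[0]:p[0]+1],cv2.COLOR_BGR2HSV).ravel())
a=cv2.resize(S[120:200,230:300],None,fx=5.5,fy=5.5,interpolation=cv2.INTER_NEAREST)
b=cv2.resize(T[160:240,150:220],None,fx=5.5,fy=5.5,interpolation=cv2.INTER_NEAREST)
cv2.imwrite("pics/crop.png",np.hstack([a,b]))
E
```

```text
(352, 268) [ 23 123 133]
(281, 267) [ 22 122 134]
(300, 255) [ 15 174 116]
(257, 137) [ 98   7 140]
(257, 147) [19 68 79]
(265, 147) [17 60 76]
(258, 158) [19 62 87]
(250, 172) [22 90 54]
(343, 150) [ 26  93 167]
(322, 215) [ 26  94 165]
(320, 180) [ 13 160 151]
(179, 188) [113  13 173]
(186, 195) [24 17 77]
(200, 195) [ 21  13 134]
(172, 200) [ 18  19 135]
```

View pics/crop.png

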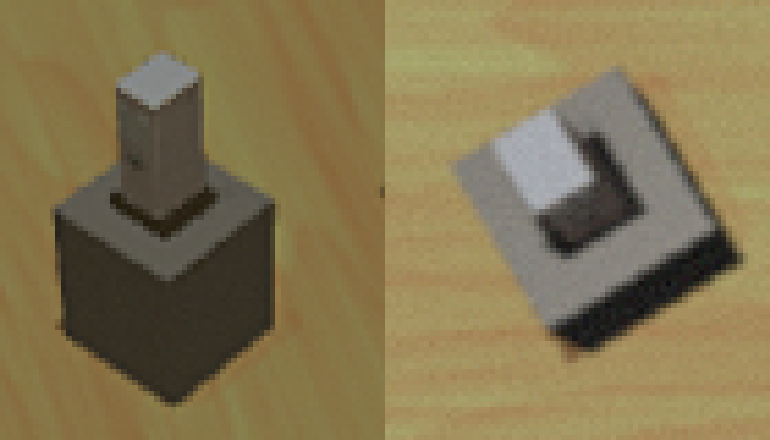

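The crop shows the handle top as a bright quad in both views: left (160,80), right (545,160). The button and window are on the left face in the side view. The stand top quad is clear in the right view: (455,162), (618,68), (712,235), (553,325).

Run:
```python
from h import *
S=cv2.imread("pics/side0.png");T=cv2.imread("pics/top0.png")
def rect(im,lo,hi,roi):
    x0,y0,x1,y1=roi;m=cv2.inRange(cv2.cvtColor(im[y0:y1,x0:x1],cv2.COLOR_BGR2HSV),lo,hi)
    c=max(cv2.findContours(m,cv2.RETR_EXTERNAL,cv2.CHAIN_APPROX_NONE)[0],key=cv2.contourArea)
    M=cv2.moments(c);return np.array([M['m10']/M['m00']+x0,M['m01']/M['m00']+y0]),M['m00'],cv2.boxPoints(cv2.minAreaRect(c))+[x0,y0]
hs=rect(S,(0,0,115),(179,60,255),(245,125,275,150));ht=rect(T,(90,0,150),(140,60,255),(165,175,200,205))
print(hs,ht)
H=tri(hs[0],ht[0]);print("handle top",H)
print("handle corners",np.array([onz("top",p,H[2])[:2] for p in ht[2]]).round(4).tolist())
st=np.array([(455,162),(618,68),(712,237),(553,325)],float);st[:,0]-=385;st=st/5.5+[149.5,159.5]
w=np.array([onz("top",p,.08) for p in st]);print("stand",w.round(4).tolist(),w.mean(0))
ss=np.array([(165,280),(274,205),(55,212)],float)/5.5+[229.5,119.5];print("stand side corners",[onz("side",p,.08).round(4).tolist() for p in ss])
q={}
for k,a,b in(("square",(340,258,365,280),(330,140,356,160)),("round",(268,258,293,277),(310,204,335,226))):
    s=rect(S,(19,60,105),(40,150,255),a);t=rect(T,(20,50,140),(40,125,255),b)
    q[k]=tri(s[0],t[0]);print(k,s[:2],t[:2],q[k],onz("side",s[0],.015),onz("top",t[0],.015))
d=q["round"]-q["square"];print(np.linalg.norm(d),d,np.degrees(np.arctan2(d[1],d[0])))
s=bot.observe();from scipy.spatial.transform import Rotation as R;print(R.from_quat(s["tcp_rot"]).as_matrix().round(4))
```

```text
(array([258.36888889, 134.02666667]), 75.0, array([[250.75999928, 134.68000221],
       [261.15999985, 126.88000059],
       [266.08000183, 133.44000053],
       [255.68000031, 141.24000168]])) (array([177.88700565, 188.82485876]), 147.5, array([[169.05882263, 185.76470757],
       [179.20588017, 179.67647076],
       [186.61764526, 192.02940941],
       [176.47058773, 198.11764526]]))
handle top [0.5537287  0.20729065 0.14970506]
handle corners [[0.5577, 0.2238], [0.5689, 0.2054], [0.5458, 0.1913], [0.5346, 0.2096]]
stand [[0.5652, 0.2534, 0.08], [0.5993, 0.1954, 0.08], [0.5371, 0.1605, 0.08], [0.5058, 0.2168, 0.08]] [0.55184998 0.2065466  0.08      ]
stand side corners [[0.5441, 0.1617, 0.08], [0.6032, 0.1934, 0.08], [0.5094, 0.218, 0.08]]
square (array([352.20462046, 267.97029703]), 101.0) (array([342.78699187, 148.91382114]), 102.5) [ 0.66276798 -0.11511369  0.01690879] [ 0.66593031 -0.11412064  0.015     ] [ 0.66182014 -0.11507893  0.015     ]
round (array([280.7839851 , 266.50651769]), 89.5) (array([321.77202073, 214.79620035]), 96.5) [ 0.52114469 -0.0671216   0.01686304] [ 0.52404461 -0.06606408  0.015     ] [ 0.51978649 -0.06711489  0.015     ]
0.14953394696102731 [-1.41623297e-01  4.79920915e-02 -4.57418351e-05] 161.2799478067545
[[-9.215e-01  3.883e-01 -1.000e-03]
 [ 3.883e-01  9.215e-01 -1.400e-03]
 [ 4.000e-04 -1.700e-03 -1.000e+00]]
```

>>> apply_moves([
  [[0.0854, -0.0286, -0.0113, 0, 0], [0.0854, -0.0286, -0.0113, 0, 0], [0.0854, -0.0286, -0.0113, 0, 0], [0.0854, -0.0286, -0.0113, 0, 0], [0.0854, -0.0286, -0.0113, 0, 0], [0.0854, -0.0286, -0.0113, 0, 0], [0.0854, -0.0286, -0.0113, 0, 0], [0.0854, -0.0286, -0.0113, 0, 0], [0.0854, -0.0286, -0.0113, 0, 0], [0.0854, -0.0286, -0.0113, 0, 0]],
])

```text
t: 0.93
ee_pos: [0.4436, 0.3134, 0.2309]
tcp_rot: [0.198, 0.98, -0.0, -0.0]
ft_force: [0.7, 0.3, 1.2]
width: 0.999
grip_force: 0.0
```

>>> apply_moves([
  [[0.0854, -0.0286, -0.0113, 0, 0], [0.0854, -0.0286, -0.0113, 0, 0], [0.0854, -0.0286, -0.0113, 0, 0], [0.0854, -0.0286, -0.0113, 0, 0], [0.0854, -0.0286, -0.0113, 0, 0], [0.0854, 0, 0, 0, -0.102], [0.0854, 0, 0, 0, -0.102], [0.0854, 0, 0, 0, -0.102], [0.0854, 0, 0, 0, -0.102], [0.0854, 0, 0, 0, -0.102]],
])

```text
t: 1.77
ee_pos: [0.5525, 0.2069, 0.2306]
tcp_rot: [-0.058, 0.998, -0.0, -0.001]
ft_force: [0.3, 1.0, -0.8]
width: 0.999
grip_force: 0.0
```

>>> apply_moves([
  [[0.0854, 0, 0, 0, -0.103], [0.0854, 0, 0, 0, -0.103], [0.0854, 0, 0, 0, -0.103], [0.0854, 0, 0, 0, -0.103], [0.0854, 0, 0, 0, 0], [0.0854, 0, 0, 0, 0], [0.0854, 0, 0, 0, 0], [0.0854, 0, 0, 0, 0]],
])

```text
t: 2.43
ee_pos: [0.5527, 0.2071, 0.2312]
tcp_rot: [-0.258, 0.966, 0.0, -0.0]
ft_force: [0.2, 0.2, 0.3]
width: 1.0
grip_force: 0.0
```

>>> apply_moves([
  [[0.0854, 0, 0, 0.015, 0], [0.0854, 0, 0, 0.015, 0], [0.0854, 0, 0, 0.015, 0], [0.0854, 0, 0, 0.015, 0], [0.0854, 0, 0, 0.015, 0], [0.0854, 0, 0, 0.015, 0], [0.0854, 0, 0, 0.015, 0], [0.0854, 0, 0, 0.015, 0], [0.0854, 0, 0, 0.01, 0], [0.0854, 0, 0, 0, 0]],
])

```text
t: 3.27
ee_pos: [0.551, 0.2067, 0.0987]
tcp_rot: [-0.258, 0.966, 0.0, -0.002]
ft_force: [-0.9, -0.1, 1.6]
width: 1.004
grip_force: 0.0
```

Run:
```python
from h import *
S=bot.read_camera("side");T=bot.read_camera("top")
a=cv2.resize(S[90:200,210:310],None,fx=4,fy=4,interpolation=cv2.INTER_NEAREST)
b=cv2.resize(T[140:250,130:230],None,fx=4,fy=4,interpolation=cv2.INTER_NEAREST)
cv2.imwrite("pics/pre.png",np.hstack([a,b]));print(bot.observe()["ee_pos"])
```

```text
[0.55280754 0.20709685 0.10141435]
```

View pics/pre.png

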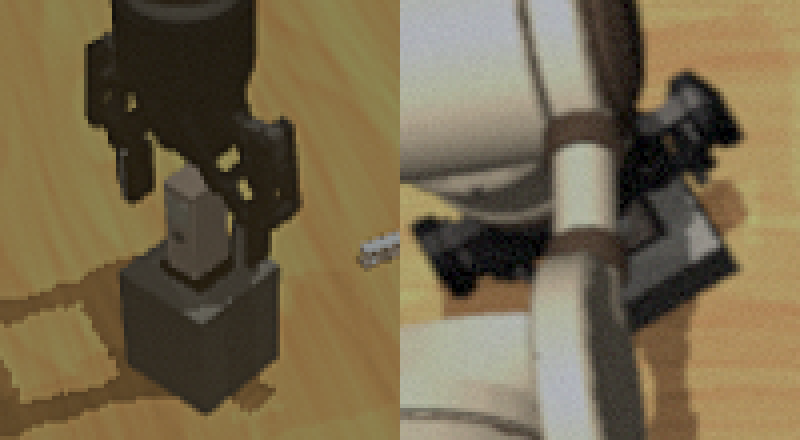

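The view shows the open fingers on either side of the handle: left finger (135,170), right finger (255,230), handle (193,225). Next I close and lift.

>>> apply_moves([
  [[0.06, 0, 0, 0, 0], [0.04, 0, 0, 0, 0], [0.03, 0, 0, 0, 0], [0.015, 0, 0, 0, 0], [0.01, 0, 0, 0, 0], [0.01, 0, 0, 0, 0], [0.01, 0, 0, 0, 0], [0.01, 0, 0, 0, 0], [0.01, 0, 0, 0, 0], [0.01, 0, 0, 0, 0]],
])

```text
t: 4.2
ee_pos: [0.5532, 0.2072, 0.1018]
tcp_rot: [-0.259, 0.966, 0.0, 0.0]
ft_force: [-1.4, 1.1, 4.3]
width: 0.273
grip_force: 59.0
```

Run:
```python
from h import *
S=bot.read_camera("side");cv2.imwrite("pics/grip.png",S)
s=bot.observe();print({k:np.round(s[k],4).tolist() for k in("t","ee_pos","tcp_rot","ft_force","torque","width","grip_force")})
```

```text
{'t': 4.25, 'ee_pos': [0.5532, 0.2072, 0.1018], 'tcp_rot': [-0.2587, 0.966, 0.0, 0.0005], 'ft_force': [-0.6323, 0.5712, 6.1309], 'torque': [0.0653, 0.1249, 0.0401], 'width': 0.2754, 'grip_force': 58.9848}
```

>>> apply_moves([
  [[0.01, 0, 0, -0.005, 0], [0.01, 0, 0, -0.01, 0], [0.01, 0, 0, -0.012, 0], [0.01, 0, 0, -0.012, 0], [0.01, 0, 0, -0.012, 0], [0.01, 0, 0, -0.012, 0], [0.01, 0, 0, -0.012, 0], [0.01, 0, 0, -0.012, 0], [0.01, 0, 0, -0.012, 0], [0.01, 0, 0, -0.01, 0]],
])

```text
t: 5.08
ee_pos: [0.553, 0.2071, 0.212]
tcp_rot: [-0.259, 0.966, -0.0, 0.0]
ft_force: [0.3, 0.3, -1.5]
width: 0.275
grip_force: 59.0
```

>>> apply_moves([
  [[0.01, 0, 0, -0.005, 0], [0.01, 0, 0, 0, 0], [0.01, 0, 0, 0, 0], [0.01, 0, 0, 0, 0]],
])

```text
t: 5.42
ee_pos: [0.5522, 0.207, 0.2143]
tcp_rot: [-0.259, 0.966, 0.0, -0.001]
ft_force: [-0.5, -0.4, -2.8]
width: 0.272
grip_force: 59.0
```

Run:
```python
from h import *
S=bot.read_camera("side");cv2.imwrite("pics/lift.png",cv2.resize(S[50:250,200:360],None,fx=3,fy=3,interpolation=cv2.INTER_NEAREST));cv2.imwrite("pics/liftfull.png",S)
s=bot.observe();print({k:np.round(s[k],4).tolist() for k in("t","ee_pos","tcp_rot","ft_force","torque","width","grip_force","joint_pos")})
```

```text
{'t': 5.4667, 'ee_pos': [0.5522, 0.2069, 0.2142], 'tcp_rot': [-0.2586, 0.966, 0.0001, -0.001], 'ft_force': [-0.0016, 0.0706, -1.6255], 'torque': [0.0002, -0.0278, 0.024], 'width': 0.277, 'grip_force': 58.9777, 'joint_pos': [0.1538, 0.2103, 1.572, -0.0, 1.3614, -1.9401]}
```

View pics/lift.png

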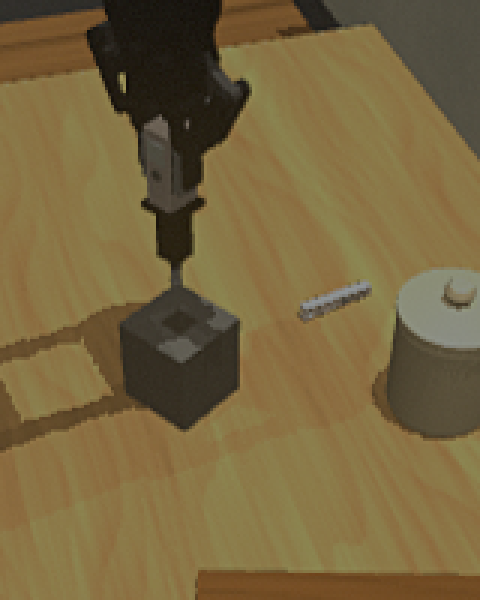

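The picture shows the probe clear of the stand: tip at crop (177,285), collar (173,203), handle top about (155,120). It looks slightly tilted, so I check it against a projected vertical.

Run:
```python
from h import *
x,y,z=bot.observe()["ee_pos"];o=z-.0668
P=px("side",[[x,y,o+k] for k in(-.03,0,.045,.051,.115)])
print(((P-[200,50]+.5)*3).round(1).tolist())
# collar/nose/tip widths by row for the observed axis
S=cv2.imread("pics/liftfull.png")
for r in range(113,148): 
    row=cv2.cvtColor(S[r:r+1,240:280],cv2.COLOR_BGR2HSV)[0]
    d=np.where((row[:,2]<70)|(row[:,1]<60))[0]+240
    print(r,(d.min(),d.max(),d.mean().round(1)) if len(d) else None, end="; ")
```

```text
[[172.8, 287.9], [171.3, 257.5], [168.9, 208.9], [168.6, 202.1], [164.8, 124.8]]
113 (np.int64(250), np.int64(264), np.float64(259.3)); 114 (np.int64(257), np.int64(262), np.float64(259.5)); 115 (np.int64(259), np.int64(264), np.float64(261.0)); 116 (np.int64(248), np.int64(267), np.float64(258.4)); 117 (np.int64(247), np.int64(267), np.float64(259.0)); 118 (np.int64(247), np.int64(267), np.float64(257.8)); 119 (np.int64(248), np.int64(265), np.float64(256.7)); 120 (np.int64(251), np.int64(264), np.float64(257.8)); 121 (np.int64(252), np.int64(263), np.float64(257.5)); 122 (np.int64(252), np.int64(263), np.float64(257.5)); 123 (np.int64(252), np.int64(263), np.float64(257.5)); 124 (np.int64(252), np.int64(263), np.float64(257.5)); 125 (np.int64(252), np.int64(263), np.float64(257.5)); 126 (np.int64(252), np.int64(263), np.float64(257.5)); 127 (np.int64(252), np.int64(263), np.float64(257.5)); 128 (np.int64(252), np.int64(263), np.float64(257.5)); 129 (np.int64(252), np.int64(263), np.float64(257.5)); 130 (np.int64(252), np.int64(263), np.float64(257.5)); 131 (np.int64(253), np.int64(
[... 205 characters left out ...]
253), np.int64(262), np.float64(257.5)); 136 (np.int64(256), np.int64(260), np.float64(258.0)); 137 (np.int64(257), np.int64(260), np.float64(258.5)); 138 (np.int64(257), np.int64(259), np.float64(258.0)); 139 (np.int64(257), np.int64(259), np.float64(258.0)); 140 (np.int64(257), np.int64(259), np.float64(258.0)); 141 (np.int64(257), np.int64(259), np.float64(258.0)); 142 (np.int64(257), np.int64(259), np.float64(258.0)); 143 (np.int64(257), np.int64(259), np.float64(258.0)); 144 (np.int64(257), np.int64(259), np.float64(258.0)); 145 (np.int64(257), np.int64(260), np.float64(258.5)); 146 (np.int64(257), np.int64(261), np.float64(259.0)); 147 (np.int64(255), np.int64(263), np.float64(259.0));
```

>>> apply_moves([
  [[0.01, 0, 0, 0, 0.085], [0.01, 0, 0, 0, 0.085], [0.01, 0, 0, 0, 0.085], [0.01, 0, 0, 0, 0.085], [0.01, 0, 0, 0, 0.085], [0.01, 0, 0, 0, 0.085], [0.01, 0, 0, 0, 0.085], [0.01, 0, 0, 0, 0.085], [0.01, 0, 0, 0, 0.085], [0.01, 0, 0, 0, 0.085]],
])

```text
t: 6.3
ee_pos: [0.5523, 0.207, 0.2143]
tcp_rot: [0.165, 0.986, -0.0, -0.001]
ft_force: [0.5, 0.3, -2.0]
width: 0.277
grip_force: 59.1
```

>>> apply_moves([
  [[0.01, -0.0145, -0.0188, 0, 0], [0.01, -0.0145, -0.0188, 0, 0], [0.01, -0.0145, -0.0188, 0, 0], [0.01, -0.0145, -0.0188, 0, 0], [0.01, -0.0145, -0.0188, 0, 0], [0.01, -0.0145, -0.0188, 0, 0], [0.01, -0.0145, -0.0188, 0, 0], [0.01, -0.0145, -0.0188, 0, 0], [0.01, -0.0145, -0.0188, 0, 0], [0.01, -0.0145, -0.0188, 0, 0]],
])

```text
t: 7.13
ee_pos: [0.6296, -0.0186, 0.2143]
tcp_rot: [0.163, 0.987, 0.0, -0.001]
ft_force: [0.1, -0.2, -1.8]
width: 0.276
grip_force: 59.0
```

>>> apply_moves([
  [[0.01, -0.0145, -0.0188, 0, 0], [0.01, -0.0145, -0.0188, 0, 0], [0.01, -0.0145, -0.0188, 0, 0], [0.01, -0.0145, -0.0188, 0, 0], [0.01, 0, 0, 0.02, 0], [0.01, 0, 0, 0.02, 0], [0.01, 0, 0, 0.02, 0], [0.01, 0, 0, 0.015, 0], [0.01, 0, 0, 0, 0], [0.01, 0, 0, 0, 0]],
])

```text
t: 7.97
ee_pos: [0.6595, -0.107, 0.1386]
tcp_rot: [0.163, 0.987, 0.0, -0.002]
ft_force: [0.1, -0.2, -1.1]
width: 0.275
grip_force: 59.1
```

Run:
```python
from h import *
S=bot.read_camera("side");cv2.imwrite("pics/hover_s.png",S);T=bot.read_camera("top");cv2.imwrite("pics/hover_t.png",T)
x0,y0=320,190
A=cv2.resize(S[y0:290,x0:390],None,fx=6,fy=6,interpolation=cv2.INTER_NEAREST);B=cv2.resize(T[100:250,250:390],None,fx=2.5,fy=2.5,interpolation=cv2.INTER_NEAREST)
B=cv2.copyMakeBorder(B,0,A.shape[0]-B.shape[0],0,0,cv2.BORDER_CONSTANT);cv2.imwrite("pics/hover.png",np.hstack([A,B]))
s=bot.observe();print({k:np.round(s[k],4).tolist() for k in("t","ee_pos","tcp_rot","ft_force")})
x,y,z=s["ee_pos"];o=z-.0668
print("pred tip centre,nose,collar",((px("side",[[x,y,o-.025],[x,y,o],[x,y,o+.045]])-[x0,y0]+.5)*6).round(1).tolist(),"z tip",o-.03)
```

```text
{'t': 8.0667, 'ee_pos': [0.6612, -0.1075, 0.1415], 'tcp_rot': [0.1626, 0.9867, -0.0001, 0.0008], 'ft_force': [0.6393, -0.4973, -1.3813]}
pred tip centre,nose,collar [[190.9, 404.0], [202.2, 362.2], [224.1, 281.3]] z tip 0.04469764673529927
```

View pics/hover.png

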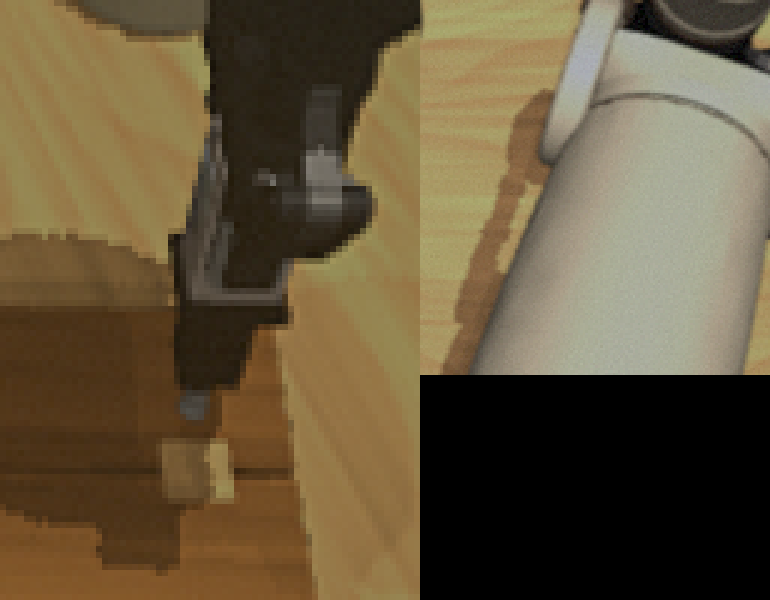

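The side view shows the steel ball at crop (195,406), which is pixel about (352,257), above and slightly short of the square inlay at crop (197,471). The arm blocks the top view.

Run:
```python
from h import *
S=cv2.imread("pics/hover_s.png")
b=blobs(S,(90,25,70),(135,255,255),(340,250,365,264),5);print(b)
P=np.array([.6612,-.1075,.1415-.0668-.025])
for c in [q[0] for q in b]+[(351.9,257.1)]:
    X=onz("side",c,P[2]);e=X-P
    print(c,X.round(4),"bias",e.round(4))
    sq=onz("side",(352.2,267.97),.015);ro=onz("side",(280.78,266.5),.015)
    ax=np.array([-.9472,.3206]);ay=np.array([.3206,.9472])
    for n,t in(("sq",sq),("ro",ro)): d=(t-X)[:2];print(n,"robot target",(P[:2]+d).round(4),"tool dx,dy",(d@ax).round(4),(d@ay).round(4))
s=bot.observe();print(s["t"],s["ee_pos"])
```

```text
[]
(351.9, 257.1) [ 0.6621 -0.1085  0.0497] bias [ 0.0009 -0.001  -0.    ]
sq robot target [ 0.665  -0.1131] tool dx,dy -0.0054 -0.0041
ro robot target [ 0.5231 -0.0651] tool dx,dy 0.1444 -0.0041
8.0667 [ 0.66123371 -0.10754418  0.14149765]
```

>>> apply_moves([
  [[0.01, -0.0025, -0.0025, 0, 0], [0.01, -0.0025, -0.0025, 0, 0], [0.01, 0, 0, 0.008, 0], [0.01, 0, 0, 0.008, 0], [0.01, 0, 0, 0.008, 0], [0.01, 0, 0, 0, 0], [0.01, 0, 0, 0, 0], [0.01, 0, 0, 0, 0], [0.01, 0, 0, 0, 0]],
])

```text
t: 8.82
ee_pos: [0.664, -0.1137, 0.1167]
tcp_rot: [0.163, 0.987, -0.0, 0.0]
ft_force: [0.5, -0.3, -1.5]
width: 0.274
grip_force: 59.1
```

Run:
```python
from h import *
I=[bot.read_camera("side") for _ in range(4)];S=np.mean(I,0).astype(np.uint8);cv2.imwrite("pics/near_s.png",S)
x0,y0=325,235
cv2.imwrite("pics/near.png",cv2.resize(S[y0:285,x0:380],None,fx=12,fy=12,interpolation=cv2.INTER_NEAREST))
s=bot.observe();print({k:np.round(s[k],4).tolist() for k in("t","ee_pos","tcp_rot","ft_force")})
x,y,z=s["ee_pos"];o=z-.0668
print("pred ball",((px("side",[[x,y,o-.025]])-[x0,y0]+.5)*12).round(1).tolist(),"z tip",o-.03)
```

```text
{'t': 9.0167, 'ee_pos': [0.664, -0.1138, 0.1167], 'tcp_rot': [0.1627, 0.9867, -0.0001, 0.0004], 'ft_force': [-0.9808, -0.5436, -1.4561]}
pred ball [[329.8, 372.3]] z tip 0.019939865278972554
```

View pics/near.png

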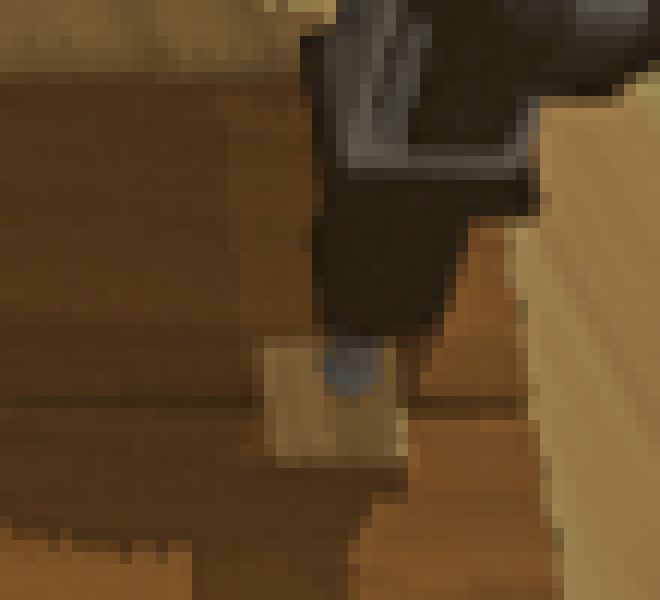

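The close view shows the ball at crop (351,370), the square spanning x 267–407 and y 340–467, and the seam at y about 404. That puts the ball slightly toward the far end of the seam.

Run:
```python
from h import *
S=cv2.imread("pics/near_s.png")
# ball: greyest (low saturation) pixels weighted
x0,y0=346,260;c=S[y0:272,x0:362].astype(float);w=np.clip(c[...,0]-c[...,2]+5,0,None);w[w<8]=0
yy,xx=np.mgrid[y0:272,x0:362];bc=((w*xx).sum()/w.sum(),(w*yy).sum()/w.sum());print("ball",bc)
ax=np.array([-.9472,.3206]);ay=np.array([.3206,.9472]);zb=.0249
for b in(bc,(353.75,265.33)):
    X=onz("side",b,zb)
    for n,p in(("sq",(352.3,268.05)),("ro",(280.78,266.5))):
        d=(onz("side",p,.015)-X)[:2];print(n,(d@ax).round(4),(d@ay).round(4))
# seam line rows (dark minimum) along cols in the initial image
S0=cv2.imread("pics/side0.png").astype(float).sum(2)
pts=[]
for u in list(range(292,340,3)):
    col=S0[258:277,u];k=col.argmin();a,b_,c_=col[k-1:k+2];pts.append((u,258+k+.5*(a-c_)/(a-2*b_+c_)))
pts=np.array(pts);f=np.polyfit(*pts.T,1);print("seam row at 352.3, 280.8:",np.polyval(f,[352.3,280.8]),np.abs(np.polyval(f,pts[:,0])-pts[:,1]).max())
W=[onz("side",(u,np.polyval(f,u)),.015) for u in(285,348)];d=W[1]-W[0];print("seam angle",np.degrees(np.arctan2(-d[1],-d[0])))
T0=cv2.imread("pics/top0.png").astype(float).sum(2);pts=[]
for v in range(160,205,3):
    uc=int(round(342.8+(v-148.9)*(321.8-342.8)/(214.8-148.9)));row=T0[v,uc-6:uc+7];k=np.clip(row.argmin(),1,11);a,b_,c_=row[k-1:k+2];pts.append((v,uc-6+k+.5*(a-c_)/(a-2*b_+c_)))
pts=np.array(pts);f=np.polyfit(*pts.T,1);W=[onz("top",(np.polyval(f,v),v),.015) for v in(160,205)];d=W[1]-W[0];print("top angle",np.degrees(np.arctan2(d[1],d[0])))
s=bot.observe();print(s["ee_pos"])
```

```text
ball (np.float64(nan), np.float64(nan))
sq nan nan
ro nan nan
sq 0.0016 -0.0005
ro 0.1515 -0.0002
seam row at 352.3, 280.8: [268.30615502 266.61786156] 0.2660127518942659
seam angle 161.08109101453056
top angle 161.95611733193368
[ 0.66395378 -0.1137691   0.11673987]<stdin>:5: RuntimeWarning: invalid value encountered in scalar divide
```

>>> apply_moves([
  [[0.01, 0.0015, -0.0007, 0, 0], [0.01, 0, 0, 0, 0], [0.01, 0, 0, 0.002, 0], [0.01, 0, 0, 0.002, 0], [0.01, 0, 0, 0.002, 0], [0.01, 0, 0, 0.002, 0], [0.01, 0, 0, 0.002, 0], [0.01, 0, 0, 0.002, 0], [0.01, 0, 0, 0, 0], [0.01, 0, 0, 0, 0]],
])

```text
t: 9.85
ee_pos: [0.6621, -0.1139, 0.1043]
tcp_rot: [0.163, 0.987, -0.0, 0.0]
ft_force: [0.4, -0.2, 0.1]
width: 0.275
grip_force: 59.2
```

Run:
```python
from h import *
I=[];F=[]
for _ in range(6): I.append(bot.read_camera("side"));F.append(bot.observe()["ft_force"])
S=np.mean(I,0).astype(np.uint8);cv2.imwrite("pics/touch_s.png",S)
x0,y0=330,245
cv2.imwrite("pics/touch.png",cv2.resize(S[y0:285,x0:375],None,fx=14,fy=14,interpolation=cv2.INTER_NEAREST))
s=bot.observe();print({k:np.round(s[k],4).tolist() for k in("t","ee_pos","tcp_rot")},np.mean(F,0))
```

```text
{'t': 10.15, 'ee_pos': [0.6621, -0.1139, 0.1044], 'tcp_rot': [0.1626, 0.9867, -0.0, 0.0001]} [-0.11491319 -0.2560635  -0.01425302]
```

View pics/touch.png

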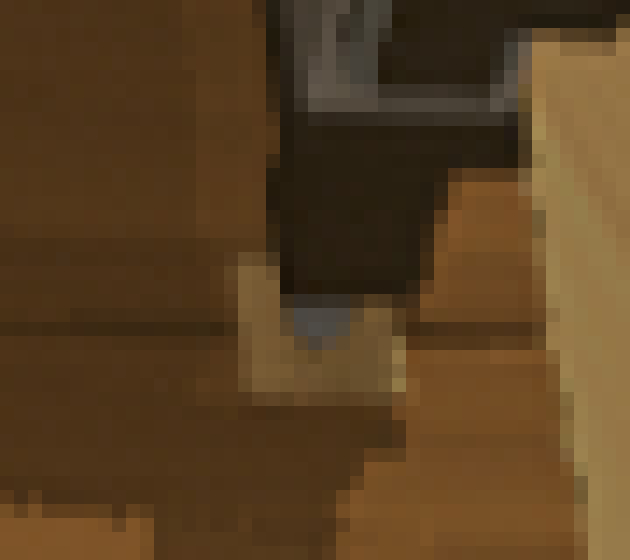

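The tip is touching and pressed: Fz rose about 1.5 N and the ball sits at crop (320,316) on the square, with the seam at y about 328. I check the sideways offset numerically.

Run:
```python
from h import *
X=onz("side",(352.3,268.2),.015);print(px("side",[X,X+[0,0,.005]]))
ax=np.array([-.9472,.3206]);ay=np.array([.3206,.9472])
B=onz("side",(352.43,267.07),.02);d=(X-B)[:2];print(d@ax,d@ay)
# ball bottom: measure vertical blue-ness profile
S=cv2.imread("pics/touch_s.png").astype(int)
for r in range(263,273): print(r,[int(S[r,c,0]-S[r,c,2]) for c in range(347,360)])
```

```text
[[352.3        268.2       ]
 [352.66401169 266.92537981]]
-0.000525319521740756 0.0003638555554743073
263 [-60, -60, -42, -23, -23, -25, -26, -24, -25, -25, -26, -24, -22]
264 [-68, -66, -59, -22, -24, -25, -25, -26, -26, -25, -24, -24, -23]
265 [-67, -66, -66, -20, -24, -27, -25, -25, -24, -23, -23, -21, -28]
266 [-69, -65, -67, -32, -14, -17, -17, -16, -34, -47, -44, -37, -41]
267 [-67, -66, -67, -38, -7, -11, -11, -14, -48, -66, -63, -54, -53]
268 [-62, -65, -65, -47, -15, -8, -10, -24, -58, -62, -60, -51, -45]
269 [-63, -66, -67, -65, -44, -22, -31, -50, -62, -60, -62, -65, -58]
270 [-63, -66, -65, -63, -63, -57, -63, -62, -61, -59, -62, -74, -83]
271 [-64, -67, -65, -65, -60, -61, -59, -59, -59, -59, -60, -68, -79]
272 [-61, -65, -65, -63, -62, -60, -59, -57, -59, -59, -61, -73, -81]
```

>>> apply_moves([
  [[0.01, 0.0015, 0, 0, 0], [0.01, 0.0025, 0, 0, 0], [0.01, 0.0025, 0, 0, 0], [0.01, 0.0025, 0, 0, 0], [0.01, 0.0025, 0, 0, 0], [0.01, 0.0025, 0, 0, 0], [0.01, 0.0025, 0, 0, 0], [0.01, 0.0025, 0, 0, 0], [0.01, 0.0025, 0, 0, 0], [0.01, 0.0025, 0, 0, 0]],
])

```text
t: 10.98
ee_pos: [0.6391, -0.1061, 0.1043]
tcp_rot: [0.163, 0.987, -0.0, -0.0]
ft_force: [1.8, -0.3, -0.7]
width: 0.275
grip_force: 59.2
```

>>> apply_moves([
  [[0.01, 0.0025, 0, 0, 0], [0.01, 0.0025, 0, 0, 0], [0.01, 0.0025, 0, 0, 0], [0.01, 0.0025, 0, 0, 0], [0.01, 0.0025, 0, 0, 0], [0.01, 0.0025, 0, 0, 0], [0.01, 0.0025, 0, 0, 0], [0.01, 0.0025, 0, 0, 0], [0.01, 0.0025, 0, 0, 0], [0.01, 0.0025, 0, 0, 0]],
])

```text
t: 11.82
ee_pos: [0.6154, -0.0981, 0.1043]
tcp_rot: [0.163, 0.987, 0.0, 0.0]
ft_force: [0.2, -0.6, -0.9]
width: 0.275
grip_force: 59.2
```

Run:
```python
from h import *
S=bot.read_camera("side");cv2.imwrite("pics/mid_s.png",S);s=bot.observe();print(s["t"],s["ee_pos"],s["ft_force"])
S=S.astype(int);u0,v0=px("side",[[s["ee_pos"][0],s["ee_pos"][1],.02]])[0];print(u0,v0)
u,v=int(u0+1.5),int(v0)
for r in range(v-4,v+7): print(r,[int(S[r,c,0]-S[r,c,2]) for c in range(u-7,u+8)])
print(u-7)
```

```text
11.8667 [ 0.61482256 -0.09785045  0.10415987] [-0.27013167 -0.11075883 -0.17016465]
326.848033283112 266.57335303760397
262 [-48, -47, -53, -55, -34, -22, -23, -24, -24, -25, -22, -23, -26, -23, -24]
263 [-51, -50, -52, -56, -38, -23, -27, -23, -26, -23, -24, -29, -20, -20, -20]
264 [-52, -52, -56, -57, -42, -21, -24, -25, -25, -25, -26, -27, -25, -22, -32]
265 [-50, -49, -52, -57, -46, -25, -21, -20, -23, -23, -25, -27, -27, -26, -37]
266 [-48, -51, -54, -58, -58, -41, -10, -13, -13, -16, -26, -44, -44, -45, -61]
267 [-44, -48, -51, -54, -55, -49, -9, -10, -11, -12, -28, -52, -50, -54, -69]
268 [-46, -46, -47, -49, -48, -47, -33, -16, -11, -15, -38, -47, -42, -58, -47]
269 [-58, -57, -57, -62, -64, -60, -57, -48, -32, -40, -51, -53, -52, -68, -79]
270 [-48, -51, -57, -55, -56, -53, -53, -53, -54, -53, -53, -51, -49, -57, -80]
271 [-49, -50, -58, -52, -54, -49, -48, -53, -50, -55, -48, -52, -46, -55, -80]
272 [-53, -51, -59, -56, -57, -55, -53, -52, -51, -51, -51, -48, -50, -51, -78]
321
```

>>> apply_moves([
  [[0.01, 0.0025, 0.0001, 0, 0], [0.01, 0.0025, 0.0001, 0, 0], [0.01, 0.0025, 0.0001, 0, 0], [0.01, 0.0025, 0, 0, 0], [0.01, 0.0025, 0, 0, 0], [0.01, 0.0025, 0, 0, 0], [0.01, 0.0025, 0, 0, 0], [0.01, 0.0025, 0, 0, 0], [0.01, 0.0025, 0, 0, 0], [0.01, 0.0025, 0, 0, 0]],
])

```text
t: 12.7
ee_pos: [0.5918, -0.0898, 0.1043]
tcp_rot: [0.163, 0.987, -0.0, -0.0]
ft_force: [1.7, -0.7, 1.5]
width: 0.274
grip_force: 59.3
```

>>> apply_moves([
  [[0.01, 0.0025, 0, 0, 0], [0.01, 0.0025, 0, 0, 0], [0.01, 0.0025, 0, 0, 0], [0.01, 0.0025, 0, 0, 0], [0.01, 0.0025, 0, 0, 0], [0.01, 0.0025, 0, 0, 0], [0.01, 0.0025, 0, 0, 0], [0.01, 0.0025, 0, 0, 0], [0.01, 0.0025, 0, 0, 0], [0.01, 0.0025, 0, 0, 0]],
])

```text
t: 13.53
ee_pos: [0.5682, -0.0817, 0.1043]
tcp_rot: [0.163, 0.987, 0.0, 0.0]
ft_force: [1.3, -0.8, 0.2]
width: 0.271
grip_force: 59.3
```

Run:
```python
from h import *
S=bot.read_camera("side");s=bot.observe();print(s["t"],s["ee_pos"],s["ft_force"])
S=S.astype(int);u0,v0=px("side",[[s["ee_pos"][0],s["ee_pos"][1],.02]])[0];print(u0,v0)
u,v=int(u0+1.5),int(v0)
for r in range(v-2,v+5): print(r,[int(S[r,c,0]-S[r,c,2]) for c in range(u-7,u+8)])
print(u-7)
```

```text
13.5833 [ 0.56753926 -0.08151486  0.10413733] [ 0.28387771 -0.64931585 -1.22761947]
302.8661564540557 265.95850024018205
263 [-49, -52, -54, -50, -27, -24, -24, -29, -26, -25, -27, -25, -23, -23, -43]
264 [-52, -50, -53, -51, -26, -24, -24, -27, -23, -25, -22, -23, -22, -27, -47]
265 [-49, -51, -47, -50, -45, -35, -11, -16, -15, -16, -22, -42, -37, -41, -51]
266 [-48, -47, -49, -52, -55, -43, -13, -13, -12, -13, -24, -57, -52, -51, -54]
267 [-40, -43, -43, -40, -40, -42, -25, -10, -10, -14, -24, -43, -44, -41, -42]
268 [-44, -48, -47, -43, -44, -50, -39, -26, -24, -36, -44, -44, -43, -42, -55]
269 [-50, -51, -52, -51, -60, -56, -55, -51, -55, -54, -53, -51, -48, -57, -81]
297
```

>>> apply_moves([
  [[0.01, 0.0025, 0, 0, 0], [0.01, 0.0025, 0, 0, 0], [0.01, 0.0025, 0, 0, 0], [0.01, 0.0025, 0, 0, 0], [0.01, 0.0025, 0, 0, 0], [0.01, 0.0025, 0, 0, 0], [0.01, 0.0025, 0, 0, 0], [0.01, 0.0025, 0, 0, 0], [0.01, 0.0025, 0, 0, 0], [0.01, 0.0025, 0, 0, 0]],
])

```text
t: 14.42
ee_pos: [0.5445, -0.0737, 0.1043]
tcp_rot: [0.163, 0.987, -0.0, 0.0]
ft_force: [1.0, -0.8, 0.2]
width: 0.274
grip_force: 59.3
```

>>> apply_moves([
  [[0.01, 0.0025, 0, 0, 0], [0.01, 0.0025, 0, 0, 0], [0.01, 0.0025, 0, 0, 0], [0.01, 0.0025, 0, 0, 0], [0.01, 0.0025, 0, 0, 0], [0.01, 0.0025, 0, 0, 0], [0.01, 0.0025, 0, 0, 0], [0.01, 0.0025, 0, 0, 0], [0.01, 0.0025, 0, 0, 0], [0.01, 0.0015, 0, 0, 0]],
])

```text
t: 15.25
ee_pos: [0.5216, -0.066, 0.1043]
tcp_rot: [0.163, 0.987, 0.0, -0.0]
ft_force: [1.2, -0.8, 0.0]
width: 0.271
grip_force: 59.3
```

>>> apply_moves([
  [[0.01, 0.0005, 0, 0.0003, 0], [0.01, 0, 0, 0, 0], [0.01, 0, 0, 0, 0]],
])

```text
t: 15.5
ee_pos: [0.5212, -0.0658, 0.1038]
tcp_rot: [0.163, 0.987, 0.0, -0.0]
ft_force: [0.2, -0.0, 0.9]
width: 0.275
grip_force: 59.3
```

Run:
```python
from h import *
I=[];F=[]
for _ in range(6): I.append(bot.read_camera("side"));F.append(bot.observe()["ft_force"])
S=np.mean(I,0).astype(np.uint8);cv2.imwrite("pics/end_s.png",S)
x0,y0=258,243
cv2.imwrite("pics/end.png",cv2.resize(S[y0:283,x0:303],None,fx=14,fy=14,interpolation=cv2.INTER_NEAREST))
s=bot.observe();print({k:np.round(s[k],4).tolist() for k in("t","ee_pos","tcp_rot")},np.mean(F,0))
X=onz("side",(280.78,266.55),.015);print("want ball at crop",((px("side",X+[0,0,.005])-[x0,y0]+.5)*14))
```

```text
{'t': 15.8, 'ee_pos': [0.5213, -0.0659, 0.1038], 'tcp_rot': [0.1627, 0.9867, 0.0001, -0.0003]} [ 0.2530277  -0.19727844  0.19062596]
want ball at crop [[326.2322492  318.81766116]]
```

View pics/end.png

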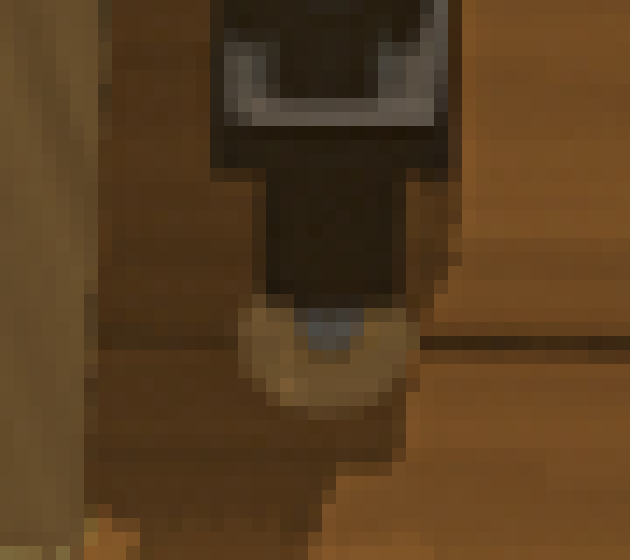

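The end view shows the ball at crop (332,317) on the round inlay, which spans x 238–418, with the seam at y about 342. It is about 0.7 mm short, and the spring force of about 1.7 N matches half pressed.

>>> apply_moves([
  [[0.01, 0.0007, 0, 0, 0], [0.01, 0, 0, 0, 0], [0.01, 0, 0, 0, 0], [0.01, 0, 0, 0, 0], [0.01, 0, 0, 0, 0], [0.01, 0, 0, 0, 0]],
])

```text
t: 16.3
ee_pos: [0.5209, -0.0658, 0.1041]
tcp_rot: [0.163, 0.987, -0.0, 0.0]
ft_force: [1.2, -1.2, 0.3]
width: 0.27
grip_force: 59.3
```

```bash
python3 -c "
from workcell import bot
s=bot.observe();print(s['ee_pos'],s['tcp_rot'],s['ft_force'],s['grip_force']);print(bot.hand_in())"
```

```text
[ 0.52094732 -0.06575754  0.10406086] [ 1.62720382e-01  9.86672216e-01 -1.12980578e-05  1.25119811e-04] [ 1.24222133 -1.15385145  0.32922566] 59.300798177719116
the job is handed in; nothing more can be done
None
```

Job handed in at 16.3 s, no verdict returned: I drew the probe along the seam from the square to the round inlay (with two 0.05 s holds for pictures), and by my measurements it ended held upright with the tip within about 1 mm of the round inlay's centre and the spring about half pressed.

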